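# Seat the tube block on the shaker and lock the toggle clamp

### The arm

A 6-joint arm with a two-finger parallel gripper is mounted at the origin on the work surface. World frame = base frame: x ahead of the robot, y to its left, z up, the work surface at z = 0. Lengths are in m, angles in degrees, forces in N, time in s.
With the tool pointing down it reaches from about 0.375 to 0.9 m from the base axis. Payload 3.1 kg.
Tool frame: the origin (TCP) lies at the very end of the fingers, on their centre line; the grasp point (between the pads) lies grip_point_offset behind it (grip_point_offset is the distance from the TCP to the grasp point, in m); z points along the fingers, y is the line along which they close (so a half turn about z gives the same grasp; the last joint's range is limited). The gripper opens to 87 mm and grips with 3 to 60 N. Pads are 19 mm wide; open, the fingers measure 117 mm over their backs; the gripper's body (75 mm by 190 mm) begins 51 mm behind the grasp point.
Start: joints at [-80.071, 30.224, 82.088, -0, 67.689, -10.227], TCP at [0.215, -0.587, 0.223] pointing down, gripper open.
Joint ranges: [-176.69, 176.69], [-43.24, 126.21], [12.49, 139.97], [-82, 262], [0, 151.66], [-163.58, 163.58]. Speed limits (degrees/s): [159.86, 159.86, 180, 180, 180, 180].

### API

Orientations are given as a 3x3 rotation matrix whose columns are the frame's x, y, z axes.
In Python, from rig import * gives the robot as it stands.
- The arm moves only by the tool move_arm, never from a script. Its argument "increments" is a list of rows, each a list of 3 entries, a list of its own where there are three numbers: the shift along the tool's x, y, z in units of 30 mm (1.0 is 30 mm), then the turn, a rotation vector about the tool's x, y, z in units of 120 degrees (1.0 is 120 degrees), then the closure, from 0 (fully open) to 1 (shut). A call has 1 to 20 rows; each row shifts and turns the commanded pose from where the row before left it, along the tool's axes as they then stand; what a row does not reach is not made up. A row lasts 1/12 s, in which the tool goes at most 41.7 mm and 7.16 degrees, less where a joint would pass 70% of its speed; a pose out of reach is approached as far as the arm can. A call with a number of a shift or a turn outside -1 to 1 is refused whole. A call with a gripper value outside its range is refused whole. The fingers move at their own pace and stop on an object; the grip force is fixed at half the most. Time passes only in rows, so rows that do not move let the fingers close. It gives the time, the measured TCP pose, the force, the opening and the grip force at its end, in the units of the state.
- read_state(): the state, without advancing time (a new reading comes with each control period).
- capture(name): name is "scene" or "side" or "wrist"; returns a dict with "img" (384x512x3 uint8, red, green, blue), "mtx" (3x3 intrinsics, pixels), "eye" and "rotation" of the camera in the world. Camera axes: x right, y down, z forward; pixel columns grow to the right and rows downward; lengths in m; the calibration is good to about 2 mm. A picture is of the moment at which its call begins. There is no depth.
- hand_in(): hands the job in; it is judged then, once.
Trained networks look in a picture, given as the dict that the camera call returned (one of the last four; its "shot" number tells which), for a name from the list of things; names that differ only in an ending like _2 or _b are one class to them, and where a whole thing is asked for, a point or a joint stands for the part that bears it (a point fixed in the world has none). Each returns a list of dicts, best first, with "confidence" (0 to 1); they miss things now and then, are a little off and sometimes report something else, mostly with a low value. They report only what shows in the picture. A call takes as long as a camera call. They do not tell look-alikes from the thing itself.
- search_frame(picture, label): "extent" ([left, top, right, bottom] as shares, 0 to 1, of the picture: columns of its width, rows of its height, round what is visible of it).
- pinpoint(picture, label): "xy" ([column, row] as shares, 0 to 1, of the picture: columns of its width, rows of its height: a listed point, or the origin of a listed thing).
The state is a dict: "time_s": time; "joint_positions": joint angles; "qvel": joint speeds; "tau": joint torques, N m; "position": TCP position; "tcp_rot": TCP orientation; "force": force on the tool from outside, world axes, zero at the start; "moment": the same for the moment, N m; "opening": opening from 0.0 (shut) to 1.0 (fully open); "grasp_force": force on a finger pad.
Only numpy, scipy, OpenCV 4.12 (cv2) and the standard library are available. Lean on these libraries where they do the work, as an engineer would, in place of code of your own. Each camera call takes 0.05 s, during which the arm holds its last target. There are 200 camera calls.

### The job

Slide the metal tube block along its channel on the shaker until it is home against the stop screw at the far end, then push the toggle clamp's handle down over centre until it is fully down, so that the rubber pad holds the block in place. Work by feel and gently, without shoving hard against the block, the stop or the clamp, and leave the other things on the bench where they are.

Things in the scene. Friction and masses are not known exactly. Their poses are not given: they have to be found in the camera images.
- fixture: Bench shaker, fixed: ivory housing, grey metal deck whose top is 70 mm above the bench. Origin on the bench under the nest; z up; x runs along the channel towards the stop (the way the block must slide); y from the channel to the toggle clamp. The deck spans x -130..105, y -55..135 mm. The clamp's steel cheeks stand at x -1..31, y 64..116 mm, 166 mm above the bench.
- nest (a point): Point on the deck's top, straight above the fixture's origin, on the centre line of the channel. The channel runs along the fixture's x between two guide rails, 8 mm high and 70 mm apart (x -125..75 mm), so the block has 2 mm play at each side.
- block: Loose aluminium tube block, 120 mm long (x), 66 mm wide (y), 45 mm high, 0.34 to 0.6 kg, two rows of tube holes; some white caps stand 5 mm above its top at y = +-21.5 mm. Origin at the centre of its underside. It stands in the channel, 15 to 60 mm short of the stop screw, its x along the fixture's x; sliding it takes about 2 to 5 N.
- bracket: End stop: upright steel plate 8 x 50 x 42 mm fixed across the channel; origin at the centre of its underside, on the deck. Through it runs a brass screw whose 16 mm round rubber tip points to the fixture's -x, 24 mm above the deck. The tip's face stands 19 to 43 mm from the plate's middle: it differs every time and is not measured, so home must be felt. The tip (stop_tip in the rules) gives 1 mm per 7 N.
- handle (a joint): Clamp handle's angle in rad: 0 = open (raised 57 degrees above level), growing as it is pushed down, 1.0 = down on its firm stop, level, pointing to the fixture's +y. Starts at 0. The pad meets the block at about 0.5; resistance at handle_grip then peaks at about 7 to 12 N near 0.7, more if pushed fast; let go there it may spring back; dead centre is at 0.92, beyond it the clamp locks.
- handle_grip (a point): Point on the handle's centre line, in its round grey grip (22 mm diameter, from 62 to 157 mm from the pivot along the handle). The point is 115 mm from the pivot and moves with the handle; the soft sleeve yields about 1 mm per 4 N there. The handle swings in the upright plane of the fixture's y and z.
- handle_pivot (a point): Pivot axis of the handle, fixed on the clamp, 118 mm above the bench, at x 15, y 100 mm in the fixture's frame; the axis runs along the fixture's x. From pivot to grip the handle is a steel strip 12 mm wide. Open, the handle's end stands 255 mm above the bench: pass over it.
- pad: Round black rubber pad, 18 mm diameter, sprung by a few mm, under the free end of the clamp's bar; origin at the centre of its lower face. While the clamp is open the bar is swung up over the channel, its free end up to 220 mm above the bench. With the handle down the pad bears on the block's top at x 15, y 0 mm of the fixture, with some 25 to 35 N.
- tube_rack: Bystander: low dark red tube rack, 90 x 150 x 30 mm, loose on the bench; origin at the centre of its underside.
- tip_box: Bystander: ivory and yellowish pipette tip box, 85 x 120 x 60 mm, loose on the bench; origin at the centre of its underside.
- reagent_bottle: Bystander: clear bottle with a red cap, 60 mm diameter, 130 mm high, loose on the bench; origin at the centre of its underside.
Mind the look-alikes: they are no part of the job. Leave any purple look-alike of the block alone.

How it is judged (in metres and radians):
On the way, in this order (a step that is already met when the one before it is completed fails the run):
1. with the clamp still open, the block stands home against the stop screw, flat in the channel (gap at most 2 mm) (x of stop_tip in the frame of block below 0.062 m and z of block in the frame of fixture below 0.073 m and angle between the x axis of block and the x axis of fixture, either way round below 0.09 rad and angle between block's own z axis and vertical below 0.05 rad and value of joint handle below 0.6 rad), for 0.2 s.
2. the handle is down past dead centre (over 0.95) and the pad presses on the block (value of joint handle above 0.95 rad and contact force between pad and block above 10 N), for 0.2 s.
At the end, for the whole second after the job is handed in: The block stands flat in the channel with its end within 2 mm of the stop screw's tip and square within 5 degrees, at rest; the handle is fully down past dead centre (joint over 0.95 of 1.0) and the pad presses on the block with more than 10 N (all of step 2 and x of stop_tip in the frame of block below 0.062 m and z of block in the frame of fixture below 0.073 m and angle between the x axis of block and the x axis of fixture, either way round below 0.09 rad and angle between block's own z axis and vertical below 0.05 rad and linear speed of block below 0.01 m/s); the robot touches nothing.
It fails at once if the robot presses on the block with more than 25 N (contact force between any of the fingers, the arm and block above 25 N).
It fails at once if the robot presses on the clamp, the stop or the shaker with more than 30 N (contact force between any of the fingers, the arm and fixture above 30 N).
It fails at once if a bystander is pushed more than 20 mm away or tipped (distance of any of tube_rack, tip_box, reagent_bottle from where it was at the start of the episode above 0.02 m or angle between reagent_bottle's own z axis and vertical above 0.3 rad).
It also fails if it takes over 62 s, if anything falls off the work surface, if the arm or the gripper's body presses on something with over 40 N, if the wrist force passes 120 N, or if a joint passes its speed limit or range.

## Working session

There is one attempt and no reset: what is moved stays moved. The work goes in short steps, Python scripts to look and compute and a tool call to move; the robot and the scene stay as the last step left them, time stands still between calls to the robot, and variables do not carry over. Pictures are saved under pics/ and viewed, at most 10 in all, crops included, and the job is handed in when it is done.

Besides the shell and the picture viewer there is one more tool, called as name(argument=value, ...), one argument or row to a line, values as JSON. move_arm: Moves the arm, as the interface text tells. Its arguments: {"type":"object","properties":{"increments":{"type":"array"}},"required":["increments"]}

```bash
mkdir -p pics; ls
cat > h.py <<'E'
from rig import *
import numpy as np, cv2
def save(n,p): cv2.imwrite(p,n["img"][:,:,::-1])
E
python3 - <<'E'
from h import *
s=read_state(); print(s["time_s"],s["position"],s["tcp_rot"],s["force"])
ims=[]
for n in ["scene","side"]:
    c=capture(n); ims.append(c)
    print(n,np.round(c["mtx"],1).tolist(),np.round(c["eye"],4).tolist(),np.round(c["rotation"],4).tolist())
    for l in ["fixture","nest","block","bracket","handle_grip","handle_pivot","pad","tube_rack","tip_box","reagent_bottle"]:
        r=pinpoint(c,l); print(l,[(np.round(np.array(q["xy"])*[512,384],1).tolist(),round(q["confidence"],2)) for q in r[:3]])
    cv2.imwrite(f"pics/{n}0.png",cv2.resize(c["img"][:,:,::-1],(800,600)))
E
```

```text
pics
0.0 [ 0.21523697 -0.58598648  0.22158787] [[ 9.38763834e-01  3.44561032e-01 -3.98274008e-04]
 [ 3.44561084e-01 -9.38761544e-01  2.10290960e-03]
 [ 3.50696378e-04 -2.11136520e-03 -9.99997710e-01]] [-0.07233632  0.38785163  0.22539966]
scene [[495.0, 0.0, 255.8], [0.0, 495.0, 191.6], [0.0, 0.0, 1.0]] [1.2177, -0.261, 1.4391] [[0.334, 0.8177, -0.4689], [0.9425, -0.2853, 0.174], [0.0085, -0.5, -0.866]]
fixture [([228.4, 249.8], 0.85), ([282.6, 217.5], 0.65)]
nest [([224.8, 236.0], 0.81)]
block [([226.8, 229.7], 0.98), ([256.6, 165.3], 0.68), ([196.8, 180.4], 0.58)]
bracket [([231.3, 270.1], 0.61)]
handle_grip [([284.1, 213.4], 0.71), ([224.0, 230.2], 0.59)]
handle_pivot [([261.8, 227.6], 0.88)]
pad [([220.1, 233.4], 0.64)]
tube_rack [([378.3, 209.5], 0.97)]
tip_box [([355.8, 171.2], 0.7)]
reagent_bottle [([139.2, 269.6], 0.72)]
side [[349.6, 0.0, 253.9], [0.0, 349.6, 186.0], [0.0, 0.0, 1.0]] [-0.0744, 0.5453, 0.5903] [[-0.6821, -0.3585, 0.6373], [-0.7311, 0.3201, -0.6025], [0.012, -0.877, -0.4804]]
fixture [([258.2, 203.4], 0.75)]
nest [([260.9, 186.7], 0.91)]
block [([278.1, 273.4], 0.9), ([267.3, 188.8], 0.77), ([335.5, 245.8], 0.74)]
bracket [([247.4, 169.9], 0.64)]
handle_grip [([212.8, 153.9], 0.82)]
handle_pivot [([229.0, 179.2], 0.88)]
pad [([261.7, 161.7], 0.41), ([228.4, 176.8], 0.32)]
tube_rack [([92.0, 274.6], 0.85)]
tip_box [([127.3, 312.1], 0.85)]
reagent_bottle []
```

View pics/scene0.png

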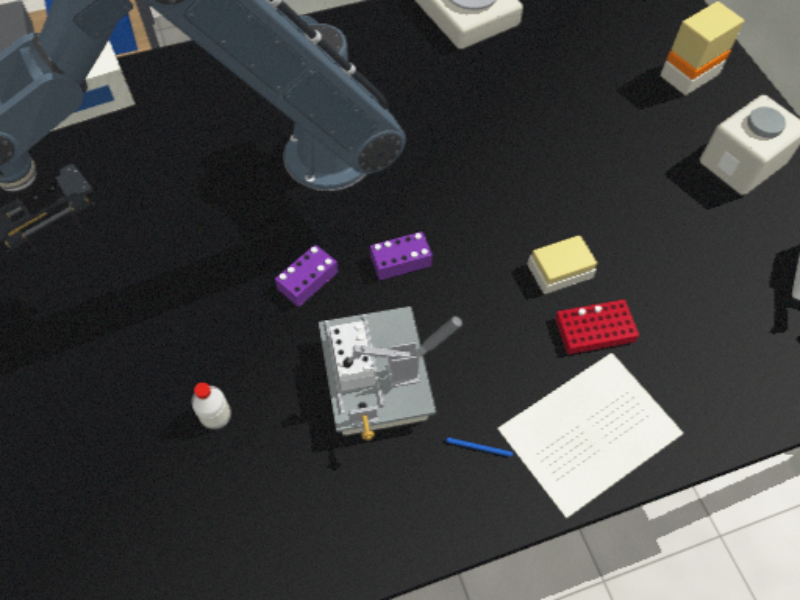

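View pics/side0.png

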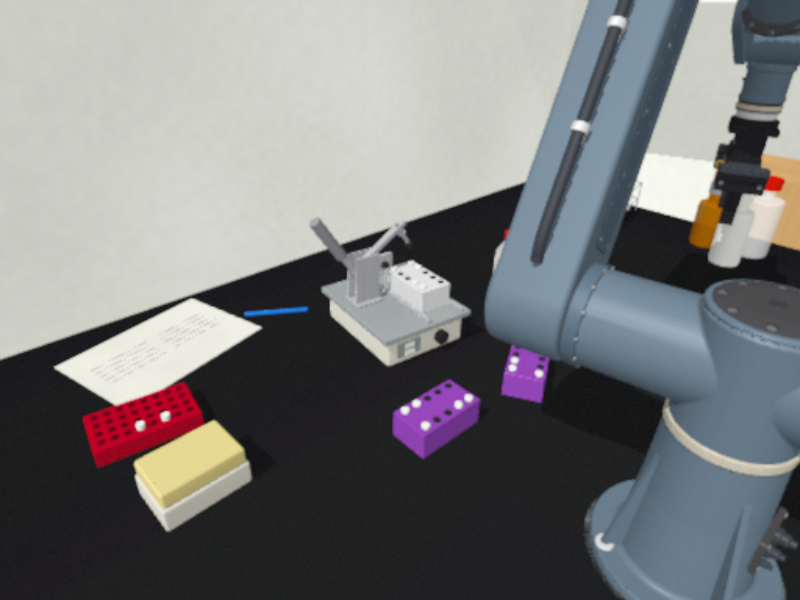

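The scene view shows the shaker with the silver block in its channel near (350,355) of 800x600. The stop and its brass screw are at (365,420), and the handle's tip is at (458,322). There are three block candidates: purple at (307,275), purple at (400,255), and the aluminium block in the channel at (350,355). The aluminium one fits. Next I fit the fixture's pose and confirm it in a crop.

```bash
cat >> h.py <<'E'
def proj(c,P):
    q=(np.atleast_2d(P)-c["eye"])@np.asarray(c["rotation"]); u=q@np.asarray(c["mtx"]).T
    return u[:,:2]/u[:,2:]
def F(p,P):  # fixture pose (x,y,yaw) -> world
    ca,sa=np.cos(p[2]),np.sin(p[2]); P=np.atleast_2d(P)
    return np.c_[p[0]+ca*P[:,0]-sa*P[:,1],p[1]+sa*P[:,0]+ca*P[:,1],P[:,2]]
def ray(c,uv,z):
    d=np.asarray(c["rotation"])@np.linalg.solve(np.asarray(c["mtx"]),[uv[0],uv[1],1]); e=np.asarray(c["eye"])
    return e+d*(z-e[2])/d[2]
E
python3 - <<'E'
from h import *
from scipy.optimize import least_squares
a=np.radians(57)
M={"nest":[0,0,.07],"handle_pivot":[.015,.1,.118],"handle_grip":[.015,.1+.115*np.cos(a),.118+.115*np.sin(a)]}
cs=[capture("scene"),capture("side")]
obs=[]
for c in cs:
    for l,P in M.items():
        r=pinpoint(c,l)
        if r: obs.append((c,P,np.array(r[0]["xy"])*[512,384]))
# deck corners by eye from the scene picture
S=.64
for uv,P in [((320,322),[-.13,-.055,.07]),((410,308),[-.13,.135,.07]),((435,410),[.105,.135,.07]),((340,432),[.105,-.055,.07])]:
    obs.append((cs[0],P,np.array(uv)*S))
f=lambda p:np.concatenate([(proj(c,F(p,P))[0]-uv) for c,P,uv in obs])
p=least_squares(f,[.6,-.1,0],loss="soft_l1").x
print(p,np.degrees(p[2]),np.round(f(p).reshape(-1,2),1).tolist()); np.save("p.npy",p)
x0,y0,x1,y1=195,180,305,285; k=5.5
im=cv2.resize(cs[0]["img"][y0:y1,x0:x1,::-1],None,fx=k,fy=k,interpolation=cv2.INTER_CUBIC)
x2,y2,x3,y3=195,125,310,240
im2=cv2.resize(cs[1]["img"][y2:y3,x2:x3,::-1],None,fx=5.2,fy=5.2,interpolation=cv2.INTER_CUBIC)
def dr(im,c,o,k):
    t=lambda P:[tuple(int(v) for v in q) for q in (proj(c,F(p,P))-o+.5)*k]
    D=t([[-.13,-.055,.07],[-.13,.135,.07],[.105,.135,.07],[.105,-.055,.07]])
    for i in range(4): cv2.line(im,D[i],D[(i+1)%4],(0,255,0),1)
    for P in [[0,0,.07]]+list(M.values()): cv2.circle(im,t([P])[0],4,(0,0,255),1)
dr(im,cs[0],[x0,y0],k); dr(im2,cs[1],[x2,y2],5.2)
cv2.imwrite("pics/crop1.png",im); cv2.imwrite("pics/crop2.png",im2)
E
```

```text
[ 0.60779717 -0.12326688 -0.14184159] -8.126924737227004 [[1.1, 3.0], [0.5, 0.8], [-0.4, -2.7], [-0.2, 4.5], [1.0, -2.9], [-5.0, 2.3], [-1.6, -0.1], [0.0, -1.3], [0.3, 1.6], [-2.7, -0.6]]
```

View pics/crop1.png

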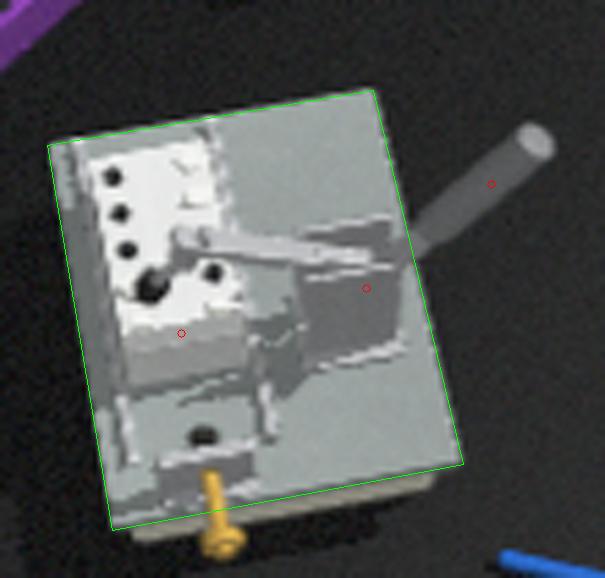

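View pics/crop2.png

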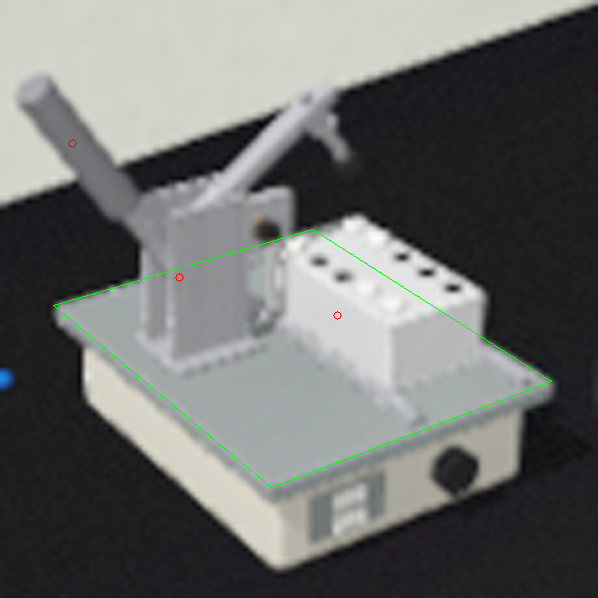

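Both crops show the deck outline fitting well, and the block between the rails is the plain aluminium one. In the scene crop its rear top edge runs from about (88,160) to (205,140). The dark stop tip is at (203,436).

Run:
```python
from h import *
p=np.load("p.npy"); ca,sa=np.cos(p[2]),np.sin(p[2]); inv=lambda w:(np.round([ca*(w[0]-p[0])+sa*(w[1]-p[1]),-sa*(w[0]-p[0])+ca*(w[1]-p[1])],4))
c=capture("scene"); s=capture("side")
for n,uv,z in [("rearL",(88,160),.115),("rearR",(205,140),.115),("frontL",(120,345),.115),("frontR",(247,318),.115),("tip",(203,436),.1),("plateTL",(160,465),.112),("plateTR",(250,445),.112)]:
    print(n,inv(ray(c,np.array(uv)/5.5-.5+[195,180],z)))
for n,uv,z in [("rear top L side",(392,322),.115),("rear top R side",(487,292),.115)]:
    print(n,inv(ray(s,np.array(uv)/5.2-.5+[195,125],z)))
st=read_state(); 
for n,P in [("preblock",[-.125,0,.2]),("handle pre",[.015,.14,.25])]:
    print(n,F(p,[P]))
print("fix x",ca,sa,"grip_off",globals().get("grip_point_offset"),[k for k in st])
```

```text
rearL [-0.0922 -0.0344]
rearR [-0.0921  0.0309]
frontL [ 0.0208 -0.0347]
frontR [0.0184 0.0341]
tip [0.0741 0.    ]
plateTL [ 0.0905 -0.0251]
plateTR [0.0887 0.0227]
rear top L side [-0.0888  0.0283]
rear top R side [-0.0904 -0.0373]
preblock [[ 0.4840525  -0.10559607  0.2       ]]
handle pre [[0.64243783 0.01320665 0.25      ]]
fix x 0.9899573353498522 -0.14136645354192132 grip_off 0.0187 ['time_s', 'joint_positions', 'qvel', 'tau', 'position', 'tcp_rot', 'force', 'moment', 'grasp_force', 'opening']
```

move_arm(
  increments=[
    [[0.4,-0.335,0],[0,0,0],1],
    [[0.9,-0.754,0],[0,0,0],1],
    [[0.9,-0.754,0],[0,0,0],1],
    [[0.9,-0.754,0],[0,0,0],1],
    [[0.9,-0.754,0],[0,0,0],1],
    [[0.9,-0.754,0],[0,0,0],1],
    [[0.9,-0.754,0],[0,0,0],1],
    [[0.9,-0.754,0],[0,0,0],1],
    [[0.9,-0.754,0],[0,0,0],1],
    [[0.9,-0.754,0],[0,0,0],1],
    [[0.9,-0.754,0],[0,0,0],1],
    [[0.9,-0.754,0],[0,0,0],1],
    [[0.9,-0.754,0],[0,0,0],1],
    [[0.9,-0.754,0],[0,0,0],1],
    [[0.9,-0.754,0],[0,0,0],1],
    [[0.9,-0.754,0],[0,0,0],1],
    [[0,0,0],[0,0,0.059],1],
    [[0,0,0],[0,0,0.059],1],
    [[0,0,0],[0,0,0.059],1],
    [[0,0,0],[0,0,0.059],1],
  ],
)

```text
time_s: 3.27
position: [0.4868, -0.1146, 0.2227]
tcp_rot: [[0.989, -0.147, 0.0], [-0.147, -0.989, -0.0], [0.0, 0.0, -1.0]]
force: [-0.1, -0.0, 0.9]
opening: 0.009
grasp_force: 0.0
```

```bash
cat >> h.py <<'E'
def rep():
    p=np.load("p.npy"); R=F([0,0,p[2]],np.eye(3)).T; s=read_state()
    q=np.array(s["position"])-[p[0],p[1],0]; print("t",round(s["time_s"],2),"fix",np.round(R.T@q,4),"F_fix",np.round(R.T@np.array(s["force"]),1))
    print("tool in fix",np.round(R.T@s["tcp_rot"],3).tolist(),"open",s["opening"],"M",np.round(R.T@np.array(s["moment"]),2))
E
python3 -c "
from h import *
rep()"
```

```text
t 3.27 fix [-0.1211 -0.0085  0.2227] F_fix [-0.1 -0.   0.9]
tool in fix [[1.0, -0.006, 0.0], [-0.006, -1.0, -0.0], [0.0, 0.0, -1.0]] open 0.009014762464409375 M [0.02 0.07 0.03]
```

move_arm(
  increments=[
    [[0.05,-0.14,0],[0,0,0],1],
    [[0.05,-0.14,0.2],[0,0,0],1],
    [[0,0,0.6],[0,0,0],1],
    [[0,0,0.6],[0,0,0],1],
    [[0,0,0.6],[0,0,0],1],
    [[0,0,0.6],[0,0,0],1],
    [[0,0,0.5],[0,0,0],1],
    [[0,0,0.4],[0,0,0],1],
    [[0,0,0.4],[0,0,0],1],
    [[0,0,0.3],[0,0,0],1],
    [[0,0,0.2],[0,0,0],1],
    [[0,0,0.2],[0,0,0],1],
    [[0,0,0],[0,0,0],1],
    [[0,0,0],[0,0,0],1],
  ],
)

```text
time_s: 4.43
position: [0.4907, -0.1071, 0.0845]
tcp_rot: [[0.99, -0.141, -0.0], [-0.141, -0.99, 0.0], [-0.0, -0.0, -1.0]]
force: [-0.5, 0.7, 0.1]
opening: 0.006
grasp_force: 0.0
```

```bash
python3 -c "
from h import *
rep(); c=capture('wrist'); save(c,'pics/w1.png')"
```

```text
t 4.43 fix [-0.1182 -0.0006  0.0845] F_fix [-0.6  0.6  0.1]
tool in fix [[1.0, -0.0, -0.0], [-0.0, -1.0, 0.0], [-0.0, -0.0, -1.0]] open 0.006241206710696038 M [0.06 0.02 0.06]
```

View pics/w1.png

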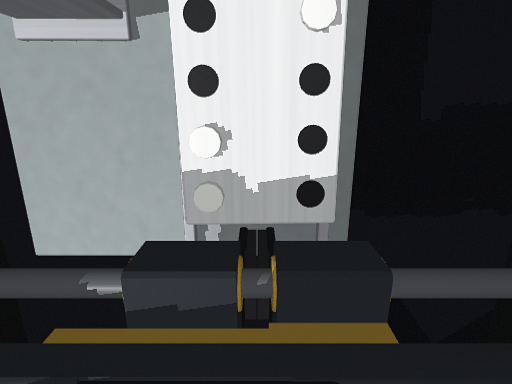

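Wrist view: the closed fingers at column 256 are centred behind the block (columns 185–335). I now push slowly.

move_arm(
  increments=[
    [[0.1,0,0],[0,0,0],1],
    [[0.1,0,0],[0,0,0],1],
    [[0.1,0,0],[0,0,0],1],
    [[0.05,0,0],[0,0,0],1],
    [[0.05,0,0],[0,0,0],1],
    [[0.05,0,0],[0,0,0],1],
    [[0.05,0,0],[0,0,0],1],
    [[0.05,0,0],[0,0,0],1],
    [[0.05,0,0],[0,0,0],1],
    [[0.05,0,0],[0,0,0],1],
    [[0.05,0,0],[0,0,0],1],
    [[0.05,0,0],[0,0,0],1],
    [[0.05,0,0],[0,0,0],1],
    [[0.05,0,0],[0,0,0],1],
    [[0.05,0,0],[0,0,0],1],
    [[0.05,0,0],[0,0,0],1],
  ],
)

```text
time_s: 5.82
position: [0.5163, -0.1101, 0.0843]
tcp_rot: [[0.99, -0.142, -0.005], [-0.142, -0.99, 0.002], [-0.006, -0.001, -1.0]]
force: [-5.5, 1.2, 4.1]
opening: 0.004
grasp_force: 2.7
```

```bash
python3 -c "
from h import *
rep()"
```

```text
t 5.82 fix [-0.0924  0.0001  0.0843] F_fix [-5.6  0.4  4.1]
tool in fix [[1.0, -0.0, -0.006], [-0.0, -1.0, 0.001], [-0.006, -0.001, -1.0]] open 0.004148651170337645 M [0.05 0.83 0.01]
```

move_arm(
  increments=[
    [[0.04,0,0],[0,0,0],1],
    [[0.04,0,0],[0,0,0],1],
    [[0.04,0,0],[0,0,0],1],
    [[0.04,0,0],[0,0,0],1],
    [[0.04,0,0],[0,0,0],1],
    [[0.04,0,0],[0,0,0],1],
  ],
)

```text
time_s: 6.32
position: [0.5234, -0.1112, 0.0843]
tcp_rot: [[0.99, -0.142, -0.005], [-0.142, -0.99, 0.002], [-0.006, -0.001, -1.0]]
force: [-6.1, 1.3, 5.1]
opening: 0.003
grasp_force: 2.7
```

```bash
python3 -c "
from h import *
rep(); c=capture('wrist'); save(c,'pics/w2.png')"
```

```text
t 6.32 fix [-0.0852  0.0001  0.0843] F_fix [-6.2  0.4  5.1]
tool in fix [[1.0, -0.0, -0.006], [-0.0, -1.0, 0.001], [-0.006, -0.001, -1.0]] open 0.0033921082382104535 M [-0.    0.88 -0.02]
```

View pics/w2.png

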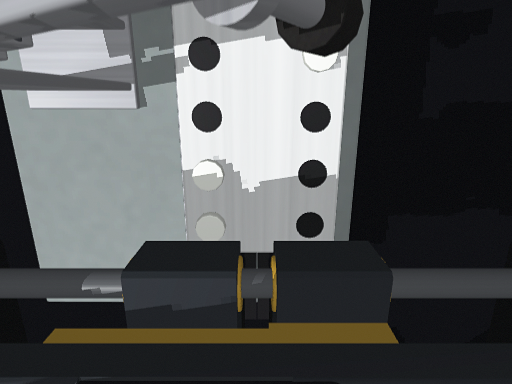

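move_arm(
  increments=[
    [[0.04,0,0],[0,0,0],1],
    [[0.04,0,0],[0,0,0],1],
    [[0.04,0,0],[0,0,0],1],
    [[0.04,0,0],[0,0,0],1],
    [[0.04,0,0],[0,0,0],1],
  ],
)

```text
time_s: 6.78
position: [0.5322, -0.1131, 0.0843]
tcp_rot: [[0.99, -0.142, 0.0], [-0.142, -0.99, 0.0], [0.0, -0.0, -1.0]]
force: [-2.4, 0.8, -1.1]
opening: 0.003
grasp_force: 1.0
```

move_arm(
  increments=[
    [[0.04,0,0],[0,0,0],1],
    [[0.04,0,0],[0,0,0],1],
    [[0.04,0,0],[0,0,0],1],
    [[0.04,0,0],[0,0,0],1],
  ],
)

```text
time_s: 7.12
position: [0.5369, -0.1138, 0.0844]
tcp_rot: [[0.99, -0.142, 0.0], [-0.142, -0.99, -0.0], [0.0, -0.0, -1.0]]
force: [-2.0, -0.0, -1.3]
opening: 0.009
grasp_force: 1.1
```

move_arm(
  increments=[
    [[0.03,0,0],[0,0,0],1],
    [[0.03,0,0],[0,0,0],1],
    [[0.03,0,0],[0,0,0],1],
    [[0.03,0,0],[0,0,0],1],
  ],
)

```text
time_s: 7.45
position: [0.5403, -0.1143, 0.0846]
tcp_rot: [[0.99, -0.142, -0.0], [-0.142, -0.99, 0.0], [-0.0, -0.0, -1.0]]
force: [-1.7, 0.7, -1.5]
opening: 0.003
grasp_force: 1.0
```

move_arm(
  increments=[
    [[0.03,0,0],[0,0,0],1],
    [[0.03,0,0],[0,0,0],1],
    [[0.03,0,0],[0,0,0],1],
    [[0.03,0,0],[0,0,0],1],
  ],
)

```text
time_s: 7.78
position: [0.5439, -0.1148, 0.0846]
tcp_rot: [[0.99, -0.142, 0.0], [-0.142, -0.99, 0.0], [0.0, -0.0, -1.0]]
force: [-1.3, -0.5, -1.6]
opening: 0.002
grasp_force: 1.0
```

```bash
python3 -c "
from h import *
rep()"
```

```text
t 7.78 fix [-0.0645 -0.0007  0.0846] F_fix [-1.2 -0.7 -1.6]
tool in fix [[1.0, -0.001, 0.0], [-0.001, -1.0, 0.0], [0.0, -0.0, -1.0]] open 0.002456323490793466 M [ 0.01  0.32 -0.06]
```

move_arm(
  increments=[
    [[0.03,0,0],[0,0,0],1],
    [[0.03,0,0],[0,0,0],1],
    [[0.03,0,0],[0,0,0],1],
    [[0.03,0,0],[0,0,0],1],
  ],
)

```text
time_s: 8.12
position: [0.5465, -0.1151, 0.0845]
tcp_rot: [[0.99, -0.142, -0.002], [-0.142, -0.99, 0.0], [-0.002, -0.0, -1.0]]
force: [-4.4, -0.1, 2.0]
opening: 0.006
grasp_force: 2.6
```

move_arm(
  increments=[
    [[0.03,0,0],[0,0,0],1],
    [[0.03,0,0],[0,0,0],1],
    [[0.03,0,0],[0,0,0],1],
  ],
)

```text
time_s: 8.37
position: [0.5468, -0.115, 0.0846]
tcp_rot: [[0.99, -0.141, -0.007], [-0.141, -0.99, 0.002], [-0.007, -0.001, -1.0]]
force: [-11.7, -0.1, 6.3]
opening: 0.006
grasp_force: 5.0
```

```bash
python3 -c "
from h import *
rep(); c=capture('scene'); cv2.imwrite('pics/s2.png',cv2.resize(c['img'][180:285,195:305,::-1],None,fx=5.5,fy=5.5,interpolation=cv2.INTER_CUBIC))"
```

```text
t 8.37 fix [-0.0615 -0.0004  0.0846] F_fix [-11.6  -1.7   6.3]
tool in fix [[1.0, 0.0, -0.007], [0.0, -1.0, 0.001], [-0.007, -0.001, -1.0]] open 0.005987719953817459 M [-0.23  1.52  0.02]
```

View pics/s2.png

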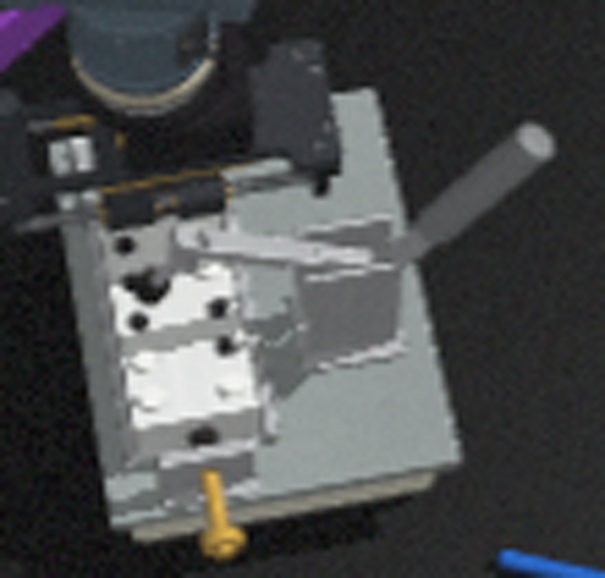

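The crop shows the block's front face against the dark tip at about (203,436). The force rose to 11.6 N without any further travel, so the block is home. I back off and go over to the handle.

move_arm(
  increments=[
    [[0,0,0],[0,0,0],1],
    [[0,0,0],[0,0,0],1],
    [[-0.04,0,0],[0,0,0],1],
    [[-0.04,0,0],[0,0,0],1],
    [[-0.06,0,0],[0,0,0],1],
    [[-0.1,0,0],[0,0,0],1],
    [[-0.2,0,0],[0,0,0],1],
    [[-0.3,0,0],[0,0,0],1],
    [[-0.1,0,-0.2],[0,0,0],1],
    [[0,0,-0.5],[0,0,0],1],
    [[0,0,-0.8],[0,0,0],1],
    [[0,0,-1],[0,0,0],1],
    [[0,0,-1],[0,0,0],1],
    [[0,0,-1],[0,0,0],1],
    [[0,0,-1],[0,0,0],1],
    [[0,0,-0.8],[0,0,0],1],
    [[0,0,-0.6],[0,0,0],1],
    [[0,0,-0.3],[0,0,0],1],
    [[0,0,0],[0,0,0],1],
  ],
)

```text
time_s: 10.0
position: [0.526, -0.1125, 0.3031]
tcp_rot: [[0.99, -0.142, 0.005], [-0.142, -0.99, -0.002], [0.006, 0.001, -1.0]]
force: [0.3, 1.0, 0.4]
opening: 0.006
grasp_force: 0.0
```

```bash
python3 -c "
from h import *
rep()"
```

```text
t 10.0 fix [-0.0825 -0.0009  0.3031] F_fix [0.1 1.1 0.4]
tool in fix [[1.0, -0.001, 0.006], [-0.001, -1.0, -0.001], [0.006, 0.001, -1.0]] open 0.005919707824429947 M [ 0.04  0.02 -0.01]
```

move_arm(
  increments=[
    [[0.3,-0.4,0],[0,0,0],1],
    [[0.5,-0.7,0],[0,0,0],1],
    [[0.6,-0.8,0],[0,0,0],1],
    [[0.6,-0.8,0],[0,0,0],1],
    [[0.6,-0.8,0],[0,0,0],1],
    [[0.4,-0.5,0],[0,0,0],1],
    [[0.25,-0.35,0],[0,0,0],1],
    [[0,0,0],[0,0,0],1],
    [[0,0,0.3],[0,0,0],1],
    [[0,0,0.5],[0,0,0],1],
    [[0,0,0.6],[0,0,0],1],
    [[0,0,0.6],[0,0,0],1],
    [[0,0,0.4],[0,0,0],1],
    [[0,0,0.2],[0,0,0],1],
    [[0,0,0.1],[0,0,0],1],
    [[0,0,0],[0,0,0],1],
  ],
)

```text
time_s: 11.33
position: [0.6392, 0.0025, 0.2188]
tcp_rot: [[0.99, -0.143, -0.002], [-0.143, -0.99, 0.0], [-0.002, 0.0, -1.0]]
force: [0.4, 0.5, 0.2]
opening: 0.006
grasp_force: 0.0
```

```bash
python3 -c "
from h import *
rep(); c=capture('side'); cv2.imwrite('pics/d1.png',cv2.resize(c['img'][95:240,185:310,::-1],None,fx=4,fy=4,interpolation=cv2.INTER_CUBIC))"
```

```text
t 11.33 fix [0.0133 0.1289 0.2188] F_fix [0.3 0.6 0.2]
tool in fix [[1.0, -0.002, -0.002], [-0.002, -1.0, -0.0], [-0.002, 0.0, -1.0]] open 0.00628200311643936 M [0.03 0.   0.02]
```

View pics/d1.png

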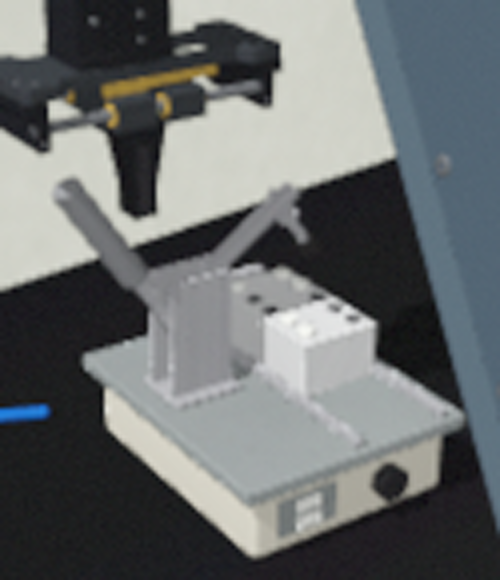

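Side crop: the fingertip at (140,215) sits between the raised handle and the bar, with clearance. I start pushing the handle along its arc.

move_arm(
  increments=[
    [[0.05,-0.1,0],[0,0,0],1],
    [[0,-0.1,0],[0,0,0],1],
    [[0,-0.1,0],[0,0,0],1],
    [[0,-0.1,0],[0,0,0],1],
    [[0,-0.1,0],[0,0,0],1],
    [[0,-0.085,0.049],[0,0,0],1],
    [[0,-0.085,0.049],[0,0,0],1],
    [[0,-0.085,0.049],[0,0,0],1],
    [[0,-0.085,0.049],[0,0,0],1],
    [[0,-0.085,0.049],[0,0,0],1],
    [[0,-0.085,0.049],[0,0,0],1],
    [[0,-0.085,0.049],[0,0,0],1],
    [[0,-0.085,0.049],[0,0,0],1],
  ],
)

```text
time_s: 12.47
position: [0.6466, 0.038, 0.2073]
tcp_rot: [[0.99, -0.142, -0.0], [-0.142, -0.99, -0.001], [-0.0, 0.001, -1.0]]
force: [0.8, -4.2, 1.0]
opening: 0.005
grasp_force: 1.7
```

```bash
python3 -c "
from h import *
rep()"
```

```text
t 12.47 fix [0.0157 0.1651 0.2073] F_fix [ 1.4 -4.   1. ]
tool in fix [[1.0, -0.001, -0.0], [-0.001, -1.0, -0.001], [-0.0, 0.001, -1.0]] open 0.005333932479016088 M [-0.63  0.01 -0.03]
```

move_arm(
  increments=[
    [[0,-0.0625,0.058],[0,0,0],1],
    [[0,-0.0625,0.058],[0,0,0],1],
    [[0,-0.0625,0.058],[0,0,0],1],
    [[0,-0.0625,0.058],[0,0,0],1],
    [[0,-0.0625,0.058],[0,0,0],1],
    [[0,-0.0625,0.058],[0,0,0],1],
    [[0,-0.0625,0.058],[0,0,0],1],
    [[0,-0.0625,0.058],[0,0,0],1],
    [[0,-0.048,0.068],[0,0,0],1],
    [[0,-0.048,0.068],[0,0,0],1],
    [[0,-0.048,0.068],[0,0,0],1],
    [[0,-0.048,0.068],[0,0,0],1],
  ],
)

```text
time_s: 13.47
position: [0.6497, 0.0591, 0.1857]
tcp_rot: [[0.99, -0.142, 0.0], [-0.142, -0.99, 0.001], [0.0, -0.001, -1.0]]
force: [-0.5, -2.0, 3.3]
opening: 0.005
grasp_force: 1.7
```

```bash
python3 -c "
from h import *
rep()"
```

```text
t 13.47 fix [0.0157 0.1865 0.1857] F_fix [-0.2 -2.   3.3]
tool in fix [[1.0, -0.001, 0.0], [-0.001, -1.0, 0.001], [0.0, -0.001, -1.0]] open 0.0047423691571007185 M [-0.4   0.05 -0.03]
```

move_arm(
  increments=[
    [[0,-0.03,0.055],[0,0,0],1],
    [[0,-0.03,0.055],[0,0,0],1],
    [[0,-0.03,0.055],[0,0,0],1],
    [[0,-0.03,0.055],[0,0,0],1],
    [[0,-0.03,0.055],[0,0,0],1],
    [[0,-0.03,0.055],[0,0,0],1],
    [[0,-0.03,0.055],[0,0,0],1],
    [[0,-0.03,0.055],[0,0,0],1],
  ],
)

```text
time_s: 14.13
position: [0.6509, 0.0663, 0.1731]
tcp_rot: [[0.99, -0.142, 0.001], [-0.142, -0.99, 0.001], [0.001, -0.001, -1.0]]
force: [-1.3, 0.2, 6.9]
opening: 0.005
grasp_force: 3.1
```

move_arm(
  increments=[
    [[0,-0.025,0.055],[0,0,0],1],
    [[0,-0.025,0.055],[0,0,0],1],
    [[0,-0.025,0.055],[0,0,0],1],
    [[0,-0.025,0.055],[0,0,0],1],
    [[0,-0.025,0.055],[0,0,0],1],
    [[0,-0.025,0.055],[0,0,0],1],
    [[0,-0.025,0.055],[0,0,0],1],
    [[0,-0.025,0.055],[0,0,0],1],
  ],
)

```text
time_s: 14.8
position: [0.6519, 0.0719, 0.1609]
tcp_rot: [[0.99, -0.142, 0.002], [-0.142, -0.99, 0.0], [0.002, -0.0, -1.0]]
force: [-2.0, -0.9, 11.9]
opening: 0.006
grasp_force: 5.1
```

```bash
python3 -c "
from h import *
rep()"
```

```text
t 14.8 fix [0.0161 0.1994 0.1609] F_fix [-1.8 -1.1 11.9]
tool in fix [[1.0, -0.0, 0.002], [-0.0, -1.0, 0.0], [0.002, -0.0, -1.0]] open 0.005573490081939743 M [-0.03  0.49  0.01]
```

move_arm(
  increments=[
    [[0,-0.015,0.05],[0,0,0],1],
    [[0,-0.015,0.05],[0,0,0],1],
    [[0,-0.015,0.05],[0,0,0],1],
    [[0,-0.015,0.05],[0,0,0],1],
    [[0,-0.015,0.05],[0,0,0],1],
    [[0,-0.015,0.05],[0,0,0],1],
    [[0,-0.015,0.05],[0,0,0],1],
    [[0,-0.015,0.05],[0,0,0],1],
  ],
)

```text
time_s: 15.47
position: [0.6525, 0.0757, 0.1489]
tcp_rot: [[0.99, -0.142, 0.002], [-0.142, -0.99, 0.001], [0.002, -0.001, -1.0]]
force: [-1.5, 0.1, 8.7]
opening: 0.007
grasp_force: 4.6
```

move_arm(
  increments=[
    [[0,-0.01,0.05],[0,0,0],1],
    [[0,-0.01,0.05],[0,0,0],1],
    [[0,-0.01,0.05],[0,0,0],1],
    [[0,-0.01,0.05],[0,0,0],1],
    [[0,-0.01,0.05],[0,0,0],1],
    [[0,-0.01,0.05],[0,0,0],1],
  ],
)

```text
time_s: 15.97
position: [0.6526, 0.078, 0.1389]
tcp_rot: [[0.99, -0.142, 0.001], [-0.142, -0.99, 0.002], [0.001, -0.002, -1.0]]
force: [-0.3, 1.9, 5.6]
opening: 0.006
grasp_force: 2.5
```

```bash
python3 -c "
from h import *
rep()"
```

```text
t 15.97 fix [0.0159 0.2055 0.1389] F_fix [-0.6  1.8  5.6]
tool in fix [[1.0, -0.001, 0.001], [-0.001, -1.0, 0.002], [0.001, -0.002, -1.0]] open 0.0061661984203159855 M [0.37 0.15 0.03]
```

Nearly over centre. I continue gently down to the stop.

move_arm(
  increments=[
    [[0,0,0.04],[0,0,0],1],
    [[0,0,0.04],[0,0,0],1],
    [[0,0,0.04],[0,0,0],1],
    [[0,0,0.04],[0,0,0],1],
    [[0,0,0.04],[0,0,0],1],
    [[0,0,0.04],[0,0,0],1],
  ],
)

```text
time_s: 16.47
position: [0.6516, 0.0766, 0.1302]
tcp_rot: [[0.99, -0.142, -0.002], [-0.142, -0.99, -0.001], [-0.002, 0.001, -1.0]]
force: [-0.7, 0.7, -0.0]
opening: 0.004
grasp_force: 0.0
```

move_arm(
  increments=[
    [[0,0,0.03],[0,0,0],1],
    [[0,0,0.03],[0,0,0],1],
    [[0,0,0.03],[0,0,0],1],
    [[0,0,0],[0,0,0],1],
  ],
)

```text
time_s: 16.8
position: [0.6518, 0.0767, 0.1283]
tcp_rot: [[0.99, -0.142, -0.001], [-0.142, -0.99, -0.0], [-0.001, 0.001, -1.0]]
force: [-1.3, 0.2, 2.7]
opening: 0.005
grasp_force: 1.0
```

```bash
python3 -c "
from h import *
rep()"
```

```text
t 16.8 fix [0.0152 0.2042 0.1283] F_fix [-1.3  0.   2.7]
tool in fix [[1.0, -0.001, -0.001], [-0.001, -1.0, -0.001], [-0.001, 0.001, -1.0]] open 0.005441578093602293 M [-0.11  0.27 -0.04]
```

move_arm(
  increments=[
    [[0,0,0.03],[0,0,0],1],
    [[0,0,0.03],[0,0,0],1],
    [[0,0,0.02],[0,0,0],1],
    [[0,0,0],[0,0,0],1],
  ],
)

```text
time_s: 17.13
position: [0.652, 0.0769, 0.1272]
tcp_rot: [[0.99, -0.142, -0.0], [-0.142, -0.99, -0.0], [-0.0, 0.0, -1.0]]
force: [-3.3, -1.2, 7.8]
opening: 0.001
grasp_force: 3.8
```

move_arm(
  increments=[
    [[0,0,-0.1],[0,0,0],1],
    [[0,0,-0.2],[0,0,0],1],
    [[0,0,-0.4],[0,0,0],1],
    [[0,0,-0.7],[0,0,0],1],
    [[0,0,-0.9],[0,0,0],1],
    [[0,0,-0.9],[0,0,0],1],
    [[0,0,-0.9],[0,0,0],1],
    [[0,0,-0.6],[0,0,0],1],
    [[0,0,-0.3],[0,0,0],1],
    [[0,0,0],[0,0,0],1],
    [[0,0,0],[0,0,0],1],
  ],
)

```text
time_s: 18.05
position: [0.652, 0.0771, 0.276]
tcp_rot: [[0.99, -0.142, 0.0], [-0.142, -0.99, 0.0], [0.0, -0.0, -1.0]]
force: [-0.4, 0.3, -0.8]
opening: 0.005
grasp_force: 0.0
```

```bash
python3 -c "
from h import *
rep()
a=capture('side')['img'][95:240,185:310,::-1]; b=capture('scene')['img'][160:305,195:320,::-1]
cv2.imwrite('pics/e1.png',cv2.resize(np.hstack([a,b]),None,fx=3.2,fy=3.2,interpolation=cv2.INTER_CUBIC))"
```

```text
t 18.05 fix [0.0155 0.2046 0.276 ] F_fix [-0.5  0.3 -0.8]
tool in fix [[1.0, -0.001, 0.0], [-0.001, -1.0, 0.0], [0.0, -0.0, -1.0]] open 0.005280111195248083 M [ 0.02 -0.   -0.01]
```

View pics/e1.png

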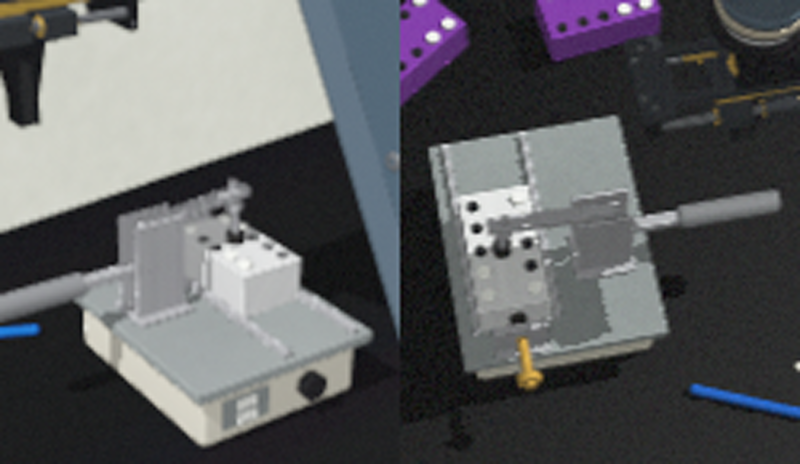

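The handle is level, with its grip at (730,205). The pad is down on the block at (502,248), the block is against the tip at (518,318), and the arm is clear of everything. I hand in.

```bash
python3 -c "
from h import *
print(hand_in())"
```

```text
the job is handed in; nothing more can be done
None
```

The block is home against the stop screw and the clamp handle is fully down with the pad on the block. The arm is clear, and the job was handed in at about 18 s; no verdict was returned.

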